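# Set the spacer block in the bangle jig

### The arm

A 6-joint arm with a two-finger parallel gripper is mounted at the origin on the work surface. World frame = base frame: x ahead of the robot, y to its left, z up, the work surface at z = 0. Lengths are in m, angles in degrees, forces in N, time in s.
With the tool pointing down it reaches from about 0.375 to 0.9 m from the base axis. Payload 3.1 kg.
Tool frame: the origin (TCP) lies on the front face of the gripper's body, between the roots of the fingers; the fingertips stand 70 mm ahead of it and the grasp point (between the pads) lies 51 mm ahead of it (bot.tip_extent is the distance from the TCP to the fingertips, in m); z points along the fingers, x is the direction in which the jaws open and shut, and the axes are right-handed (so a half turn about z gives the same grasp; the last joint's range is limited). The gripper opens to 87 mm and grips with 3 to 60 N. Pads are 19 mm wide; open, the fingers measure 117 mm over their backs; the gripper's body (75 mm by 190 mm) begins 51 mm behind the grasp point.
Start: joints at [55.09, 30.224, 82.088, -0, 67.689, -10.227], TCP at [0.261, 0.568, 0.292] pointing down, gripper open.
Joint ranges: [-176.69, 176.69], [-43.24, 126.21], [12.49, 139.97], [-82, 262], [0, 151.66], [-163.58, 163.58]. Speed limits (degrees/s): [159.86, 159.86, 180, 180, 180, 180].

### API

Orientations are given as a 3x3 rotation matrix whose columns are the frame's x, y, z axes.
In Python, from rig import bot, viewer, ticket gives the robot as it stands. The module is installed in compiled form; this text tells all that it offers.
- The arm moves only by the tool arm_command, never from a script. Its argument "targets" is a list of rows, each an object with "rot": the turn, a rotation vector about the tool's x, y, z in degrees, a list of three; "offset": the shift along the tool's x, y, z in cm, a list of three; "gripper": the closure, from 0 (fully open) to 1 (shut). A call has 1 to 8 rows; each row is the pose to reach, as a shift and turn from the pose commanded when the call began, along the tool's axes at that moment; what a row does not reach only later rows make up. A row lasts 1/10 s, in which the tool goes at most 50 mm and 8.59 degrees, less where a joint would pass 70% of its speed; a pose out of reach is approached as far as the arm can. A call with a gripper value outside its range is refused whole. The fingers move at their own pace and stop on an object; the grip force is fixed at half the most. Time passes only in rows, so rows that repeat a pose let the fingers close. It gives the time, the measured TCP pose, the force and the opening at its end, in the units of the state.
- bot.read_state(): the state, without advancing time (a new reading comes with each control period).
- viewer.capture(name): name is "scene" or "side" or "wrist"; returns a dict with "frame" (384x512x3 uint8, red, green, blue), "fx", "fy", "cx", "cy" (pixels), "view" (4x4, takes a point from world to camera coordinates). Camera axes: x right, y down, z forward; pixel columns grow to the right and rows downward; lengths in m; the calibration is good to about 2 mm. A picture is of the moment at which its call begins. There is no depth.
- ticket.hand_in(): hands the job in, once; it reports no verdict.
The state is a dict: "time_s": time; "joint_positions": joint angles; "qvel": joint speeds; "tau": joint torques, N m; "position": TCP position; "tcp_rot": TCP orientation; "force": force on the tool from outside, world axes, zero at the start; "moment": the same for the moment, N m; "opening": opening from 0.0 (shut) to 1.0 (fully open).
Only numpy, scipy, OpenCV 4.12 (cv2) and the standard library are available. Lean on these libraries where they do the work, as an engineer would, in place of code of your own. Each camera call takes 0.05 s, during which the arm holds its last target. There are 200 camera calls.

### The job

The stall's bangle-bending jig needs its blue spacer. Take the blue spacer block out of the rack, set it down upright on the jig's plate in front of the two green jaws and let go. Then slide it into the gap between the jaws and push it fully home against the stop at the back. Leave the red and yellow spacers in the rack and do not disturb the other wares.

Things in the scene. Friction and masses are not known exactly. Their poses are not given: they have to be found in the camera images.
- spacer_blue: Loose blue painted block, 60 (x) x 24 (y) x 44 (z) mm, about 0.16 kg. Origin at the centre of its underside; x along its length, z up. It is the same either way round. It starts standing in one of the three slots of the rack, where only its two ends (x faces, 60 mm apart) can be gripped.
- rack: Fixed pale wooden rack, 70 (x) x 113 (y) mm. Origin at the centre of its underside on the table. Floor 10 mm up. Three slots 31 mm wide run along x, at y = -36, 0, 36 mm, open at their ends, holding the red, blue and yellow spacers in any order. Dividers 5 mm thick, x within +-25 mm, reach 44 mm up; the blocks' tops are at 54 mm and their ends stick out 5 mm past the dividers.
- jig: Fixed bangle-bending jig. Aluminium base plate 12 mm thick, x -130 to +85 mm, y +-75 mm, bare for x below 0. Origin at the underside of the plate (table height), in the mouth of the gap midway between the jaws; +x points into the gap, z up. Two green jaws: x 0 to 60, 13 to 48 mm either side of the middle, z 12 to 62 mm. The gap is 26 mm wide, its mouth edges rounded (6 mm radius).
- jig_home (a point): Point on the jig's plate, jig (30, 0, 12) mm, same axes as the jig: where the centre of the blue spacer's underside is when fully home; its front end then meets the dark steel stop that closes the gap at jig x = 60 mm and its rear end is flush with the jaws' fronts. A steel tie bar bridges the jaws above, jig x 35 to 60, z 62 to 70 mm, so the block slides in from the front along the plate.
- spacer_red: Loose red block, 60 x 20 x 44 mm, in another slot of the rack; stays there. Origin at the centre of its underside, x along its length.
- spacer_yellow: Loose yellow block, 60 x 28 x 44 mm, in another slot of the rack; stays there. Origin at the centre of its underside, x along its length.
- bangle: Loose brass bangle lying flat, 68 mm across, 12 mm high; leave alone. Origin at the centre of its underside.
- bottle: Loose clear water bottle, 64 mm across, 200 mm tall; leave alone. Origin at the centre of its underside.
- figurine: Loose gilt figurine, 56 mm across, 112 mm tall; leave alone. Origin at the centre of its underside.
- bowl: Loose copper bowl, 90 mm across, 35 mm high; leave alone. Origin at the centre of its underside.
- pot_a: Loose brown clay pot, 52 mm across, 45 mm high; leave alone. Origin at the centre of its underside.
- pot_b: Loose blue pot, 52 mm across, 45 mm high; leave alone. Origin at the centre of its underside.
Not all that is in view belongs to the job. Of the things that look like the spacer_blue, the largest one is meant.

How it is judged:
By the outcome, as a careful person would: the job done as asked, in the order asked, and still so for the second after the job is handed in, with the robot touching nothing.
It also fails if it takes over 61 s, if anything falls off the work surface, if the arm or the gripper's body presses on something with over 40 N, if the wrist force passes 120 N, or if a joint passes its speed limit or range.

## Working session

There is one attempt and no reset: what is moved stays moved. The work goes in short steps, Python scripts to look and compute and a tool call to move; the robot and the scene stay as the last step left them, time stands still between calls to the robot, and variables do not carry over. Pictures are saved under pics/ and viewed, about 8 in all and at most 12, crops included, and the job is handed in when it is done.

Besides the shell and the picture viewer there is one more tool, called after "Call:" by a JSON object that holds its "method" and its "body". arm_command: Moves the arm, as the interface text tells. Its arguments: {"type":"object","properties":{"targets":{"type":"array"}},"required":["targets"]}

```bash
mkdir -p pics; cat > h.py <<'E'
import numpy as np, cv2
from rig import bot, viewer, ticket
def cap(n,f):
    d=viewer.capture(n); cv2.imwrite(f'pics/{f}.png',d['frame'][:,:,::-1]); np.save(f'pics/{f}.npy',d,allow_pickle=True); return d
def load(f): return np.load(f'pics/{f}.npy',allow_pickle=True).item()
def ray(d,u,v,z):
    V=np.array(d['view']);R=V[:3,:3];c=-R.T@V[:3,3]
    r=R.T@np.array([(u-d['cx'])/d['fx'],(v-d['cy'])/d['fy'],1]); return c+r*(z-c[2])/r[2]
def proj(d,p):
    V=np.array(d['view']);q=V[:3,:3]@np.array(p)+V[:3,3]; return d['cx']+d['fx']*q[0]/q[2],d['cy']+d['fy']*q[1]/q[2]
E
python3 - <<'E'
from h import *
a=[cap(n,n+'0') for n in('scene','side','wrist')]
for d in a: 
    V=np.array(d['view']); print(d['fx'],(-V[:3,:3].T@V[:3,3]).round(3), V[2,:3].round(2))
im=np.hstack([a[0]['frame'],a[1]['frame']])[:,:,::-1]
s=bot.read_state();print(s['position'],np.round(s['tcp_rot'],3),s['opening'],bot.tip_extent,s['time_s'])
E
```

```text
461.5418136656545 [1.365 0.459 1.149] [-0.53 -0.32 -0.79]
365.8146108612991 [0.566 0.848 0.748] [ 0.04 -0.78 -0.63]
339.98246021429196 [0.189 0.6   0.384] [ 0.26 -0.12 -0.96]
[0.26069299 0.56755698 0.29150735] [[ 0.418  0.909 -0.001]
 [ 0.909 -0.418 -0.001]
 [-0.002 -0.    -1.   ]] 0.9978368216968636 0.0697 0.15
```

View pics/scene0.png

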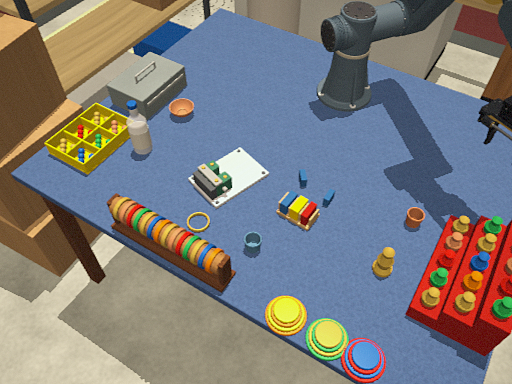

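View pics/side0.png

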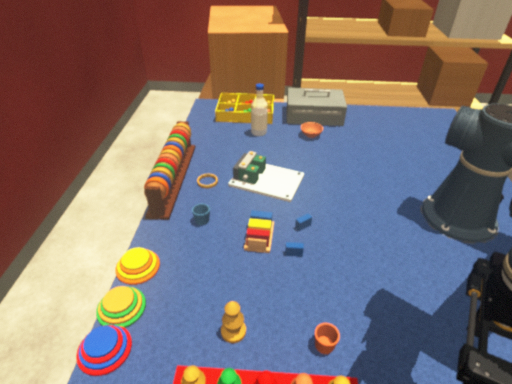

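The scene view shows the rack at about (298,210) and the jig at about (230,178). There are three blue candidates: a block in the rack at (288,202) and two loose blocks on the table at (303,177) and (329,197). The one in the rack fits, since it's the largest and stands in a slot. I'll confirm with a crop.

```bash
python3 - <<'E'
from h import *
d=load('scene0');c=d['frame'][140:235,180:345,::-1]
e=load('side0');c2=e['frame'][140:260,180:340,::-1]
a=cv2.resize(c,(792,456),interpolation=cv2.INTER_CUBIC);cv2.imwrite('pics/c1.png',a)
cv2.imwrite('pics/c2.png',cv2.resize(c2,(800,600),interpolation=cv2.INTER_CUBIC))
E
```

```text
(no output)
```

View pics/c1.png

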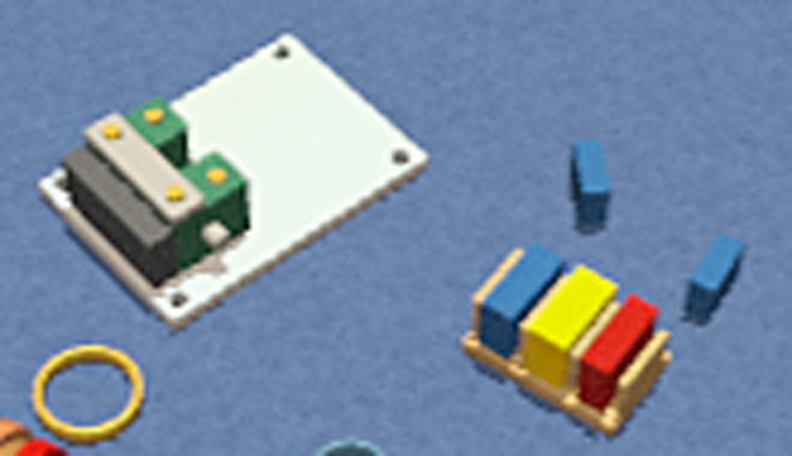

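View pics/c2.png

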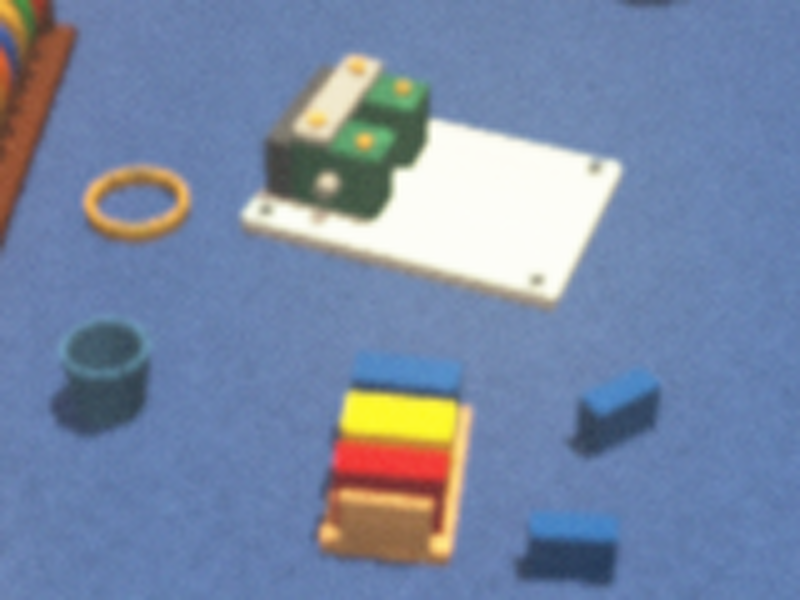

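The crops confirm it: the full-size blue block sits in the rack's end slot nearest the jig (crop 1, 520,290). The two loose blue blocks, at (590,180) and (715,275), are smaller decoys. Next I'll compute positions.

```bash
python3 - <<'E'
from h import *
a=load('scene0');b=load('side0')
A=lambda u,v,z:ray(a,180+(u+.5)/4.8-.5,140+(v+.5)/4.8-.5,z)[:2].round(4)
B=lambda u,v,z:ray(b,180+(u+.5)/5-.5,140+(v+.5)/5-.5,z)[:2].round(4)
print('plate',[A(*p,.012) for p in((290,35),(428,157),(175,322),(40,184))])
print('plate side',[B(*p,.012) for p in((622,166),(555,301),(243,212))])
print('blue',[A(*p,.054) for p in((530,243),(565,262),(515,324),(480,306))],[B(*p,.054) for p in((357,352),(462,362),(459,393),(350,386))])
print('yellow',[A(*p,.054) for p in((579,266),(616,287),(570,349),(525,328))]);print('red',[A(*p,.054) for p in((633,296),(658,310),(606,376),(580,360))])
E
```

```text
plate [array([ 0.4626, -0.1706]), array([ 0.5084, -0.0286]), array([ 0.7136, -0.0935]), array([ 0.6673, -0.2365])]
plate side [array([ 0.4618, -0.1717]), array([ 0.5087, -0.0252]), array([ 0.7133, -0.1002])]
blue [array([0.5673, 0.0813]), array([0.5689, 0.1075]), array([0.6278, 0.1049]), array([0.6273, 0.0797])] [array([0.6245, 0.0781]), array([0.5648, 0.082 ]), array([0.5656, 0.1076]), array([0.6262, 0.1065])]
yellow [array([0.567 , 0.1165]), array([0.5693, 0.1441]), array([0.6265, 0.1428]), array([0.6272, 0.1117])]
red [array([0.5699, 0.1564]), array([0.5714, 0.1747]), array([0.6326, 0.171 ]), array([0.6305, 0.152 ])]
```

```bash
cat >> h.py <<'E'
from scipy.spatial.transform import Rotation as Ro
def go(x,y,z,ang):
    "offset cm / rot deg from now to TCP (x,y,z), tool down, tool x at heading ang"
    s=bot.read_state();R=np.array(s['tcp_rot']);a=np.radians(ang);c,n=np.cos(a),np.sin(a)
    T=np.array([[c,n,0],[n,-c,0],[0,0,-1]])
    print('off',(R.T@(np.array([x,y,z])-s['position'])*100).round(2),'rot',Ro.from_matrix(R.T@T).as_rotvec(True).round(2),'t',round(s['time_s'],2),'F',np.round(s['force'],1),'open',round(s['opening'],3))
E
python3 -c "
from h import *
go(.597,.093,.2,-2)"
```

```text
off [-29.06  50.38   9.18] rot [4.000e-02 9.000e-02 6.732e+01] t 0.15 F [ 0.4  0.6 -0.3] open 0.998
```

Call:
{"method": "arm_command", "body": {"targets": [{"rot": [0, 0, 67.3], "offset": [-29, 50.4, 5], "gripper": 0}, {"rot": [0, 0, 67.3], "offset": [-29, 50.4, 5], "gripper": 0}, {"rot": [0, 0, 67.3], "offset": [-29, 50.4, 5], "gripper": 0}, {"rot": [0, 0, 67.3], "offset": [-29, 50.4, 5], "gripper": 0}, {"rot": [0, 0, 67.3], "offset": [-29, 50.4, 5], "gripper": 0}, {"rot": [0, 0, 67.3], "offset": [-29, 50.4, 5], "gripper": 0}, {"rot": [0, 0, 67.3], "offset": [-29, 50.4, 5], "gripper": 0}, {"rot": [0, 0, 67.3], "offset": [-29, 50.4, 5], "gripper": 0}]}}

```text
time_s: 0.95
position: [0.4926, 0.2413, 0.2577]
tcp_rot: [[0.999, -0.04, -0.0], [-0.04, -0.999, 0.0], [-0.0, -0.0, -1.0]]
force: [0.4, 1.0, 0.2]
opening: 0.999
```

```bash
python3 -c "
from h import *
print(bot.read_state()['position'])
go(.597,.093,.2,-2)"
```

```text
[0.49261632 0.24126227 0.25770062]
off [11.03 14.4   5.77] rot [-0.    0.01 -0.3 ] t 0.95 F [0.4 1.  0.2] open 0.999
```

Call:
{"method": "arm_command", "body": {"targets": [{"rot": [0, 0, 0], "offset": [10.5, 14, 5.5], "gripper": 0}, {"rot": [0, 0, 0], "offset": [10.5, 14, 5.5], "gripper": 0}, {"rot": [0, 0, 0], "offset": [10.5, 14, 5.5], "gripper": 0}, {"rot": [0, 0, 0], "offset": [10.5, 14, 5.5], "gripper": 0}, {"rot": [0, 0, 0], "offset": [10.5, 14, 5.5], "gripper": 0}, {"rot": [0, 0, 0], "offset": [10.5, 14, 5.5], "gripper": 0}]}}

```text
time_s: 1.55
position: [0.5917, 0.0988, 0.2022]
tcp_rot: [[0.999, -0.037, -0.002], [-0.037, -0.999, 0.0], [-0.002, -0.0, -1.0]]
force: [-0.2, -0.2, -0.0]
opening: 1.002
```

```bash
python3 -c "
from h import *
d=cap('wrist','w1')
cv2.imwrite('pics/w1b.png',cv2.resize(d['frame'][:,:,::-1],(800,600),interpolation=cv2.INTER_CUBIC))
go(.597,.093,.2,-2)"
```

```text
off [0.6  0.65 0.26] rot [-0.02  0.1  -0.01] t 1.6 F [-0.1  0.  -0.7] open 1.001
```

View pics/w1b.png

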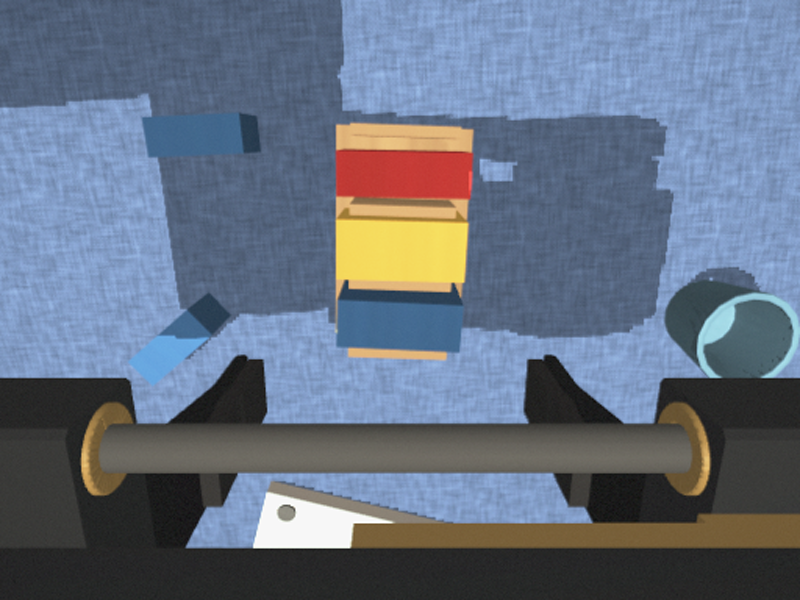

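Wrist view: the blue block's top corners are about (340,304), (462,313), (459,352) and (337,346) in the enlarged image. Yellow and red are above it.

```bash
python3 - <<'E'
from h import *
d=load('w1');k=1.5625
for n,P in dict(blue=[(341,305),(462,312),(459,352),(337,346)],yel=[(336,218),(467,222),(464,283),(337,280)],red=[(336,150),(471,151),(470,198),(337,197)]).items():
    Q=np.array([ray(d,(u+.5)/k-.5,(v+.5)/k-.5,.054)[:2] for u,v in P]);print(n,Q.round(4).tolist(),Q.mean(0).round(4))
s=bot.read_state();p=np.array(s['position']);R=np.array(s['tcp_rot'])
V=np.array(d['view']);c=-V[:3,:3].T@V[:3,3];print('cam in tool',R.T@(c-p),'rot\n',(V[:3,:3]@R).round(3))
E
```

```text
blue [[0.5656, 0.1037], [0.6229, 0.0982], [0.6215, 0.0778], [0.5623, 0.083]] [0.5931 0.0907]
yel [[0.566, 0.1449], [0.6252, 0.141], [0.6239, 0.1125], [0.5645, 0.116]] [0.5949 0.1286]
red [[0.568, 0.1745], [0.6269, 0.172], [0.6265, 0.1517], [0.5671, 0.1543]] [0.5971 0.1631]
cam in tool [ 0.00040725 -0.07752468 -0.09210975] rot
 [[ 1.     0.001  0.001]
 [-0.001  0.959 -0.285]
 [-0.001  0.285  0.959]]
```

```bash
python3 -c "
from h import *
go(.5938,.092,.09,-4.5)"
```

```text
off [ 0.3   0.77 11.26] rot [-0.02  0.1   2.49] t 1.6 F [-0.1  0.  -0.7] open 1.001
```

Call:
{"method": "arm_command", "body": {"targets": [{"rot": [0, 0.1, 2.5], "offset": [0.3, 0.75, 3], "gripper": 0}, {"rot": [0, 0.1, 2.5], "offset": [0.3, 0.75, 6], "gripper": 0}, {"rot": [0, 0.1, 2.5], "offset": [0.3, 0.75, 9], "gripper": 0}, {"rot": [0, 0.1, 2.5], "offset": [0.3, 0.75, 11.2], "gripper": 0}, {"rot": [0, 0.1, 2.5], "offset": [0.3, 0.75, 11.2], "gripper": 0}, {"rot": [0, 0.1, 2.5], "offset": [0.3, 0.75, 11.2], "gripper": 0}, {"rot": [0, 0.1, 2.5], "offset": [0.3, 0.75, 11.2], "gripper": 0}]}}

```text
time_s: 2.3
position: [0.5954, 0.0927, 0.0927]
tcp_rot: [[0.997, -0.077, 0.005], [-0.077, -0.997, -0.0], [0.005, -0.0, -1.0]]
force: [0.7, 0.6, 0.6]
opening: 1.001
```

```bash
python3 -c "
from h import *
d=cap('wrist','w2')
cv2.imwrite('pics/w2b.png',cv2.resize(d['frame'][:,:,::-1],(800,600),interpolation=cv2.INTER_CUBIC))
go(.5938,.092,.09,-4.5)"
```

```text
off [-0.17  0.06  0.28] rot [-0.01 -0.29  0.06] t 2.35 F [ 0.8 -0.9  0.5] open 0.999
```

View pics/w2b.png

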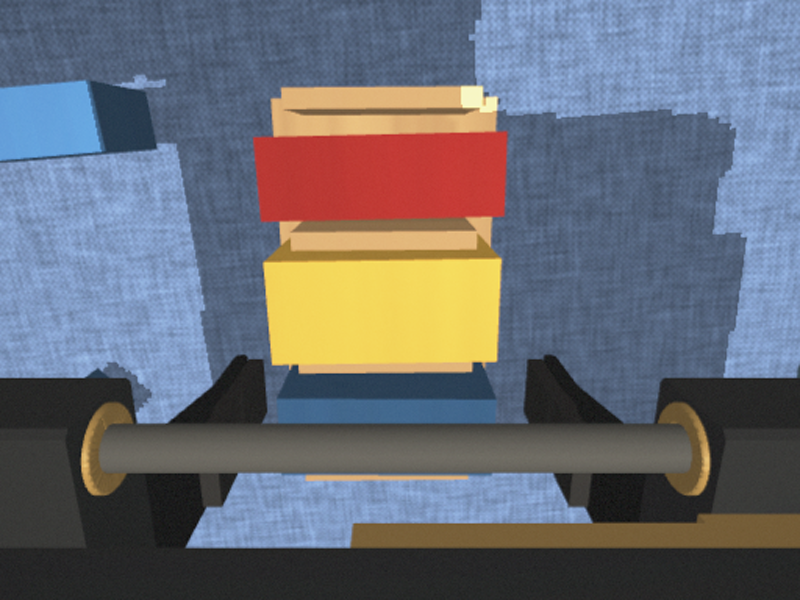

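Wrist view: the blue block is between the fingers, top edge at about row 400, x from 278 to 495, with the fingers at 265 and 527. I'll shift 2 mm left, then close.

Call:
{"method": "arm_command", "body": {"targets": [{"rot": [0, -0.3, 0], "offset": [-0.2, 0, 0.25], "gripper": 0}, {"rot": [0, -0.3, 0], "offset": [-0.2, 0, 0.25], "gripper": 0}, {"rot": [0, -0.3, 0], "offset": [-0.2, 0, 0.25], "gripper": 1}, {"rot": [0, -0.3, 0], "offset": [-0.2, 0, 0.25], "gripper": 1}, {"rot": [0, -0.3, 0], "offset": [-0.2, 0, 0.25], "gripper": 1}, {"rot": [0, -0.3, 0], "offset": [-0.2, 0, 0.25], "gripper": 1}, {"rot": [0, -0.3, 0], "offset": [-0.2, 0, 0.25], "gripper": 1}, {"rot": [0, -0.3, 0], "offset": [-0.2, 0, 0.25], "gripper": 1}]}}

```text
time_s: 3.15
position: [0.5928, 0.092, 0.0885]
tcp_rot: [[0.997, -0.078, -0.003], [-0.078, -0.997, 0.0], [-0.003, -0.0, -1.0]]
force: [-0.1, -0.7, 0.7]
opening: 0.69
```

Call:
{"method": "arm_command", "body": {"targets": [{"rot": [0, 0, 0], "offset": [0, 0, -2], "gripper": 1}, {"rot": [0, 0, 0], "offset": [0, 0, -4], "gripper": 1}, {"rot": [0, 0, 0], "offset": [0, 0, -7], "gripper": 1}, {"rot": [0, 0, 0], "offset": [0, 0, -10], "gripper": 1}, {"rot": [0, 0, 0], "offset": [0, 0, -10], "gripper": 1}, {"rot": [0, 0, 0], "offset": [0, 0, -10], "gripper": 1}]}}

```text
time_s: 3.75
position: [0.5929, 0.092, 0.1887]
tcp_rot: [[0.997, -0.078, -0.003], [-0.078, -0.997, 0.0], [-0.003, -0.0, -1.0]]
force: [-0.3, -0.3, -0.6]
opening: 0.683
```

```bash
python3 - <<'E'
from h import *
a=np.radians(-17.7);u=np.array([np.cos(a),np.sin(a)])
print(np.array([.609,-.1385])-.072*u)
p=np.array([.609,-.1385])-.072*u
go(*p,.19,-17.7)
d=cap('wrist','w3')
E
```

```text
[ 0.54040837 -0.11660962]
off [-3.6  21.21 -0.12] rot [ 0.02  0.17 13.22] t 3.75 F [-0.3 -0.3 -0.6] open 0.683
```

Call:
{"method": "arm_command", "body": {"targets": [{"rot": [0, 0.2, 13.2], "offset": [-3.6, 21.2, 0], "gripper": 1}, {"rot": [0, 0.2, 13.2], "offset": [-3.6, 21.2, 0], "gripper": 1}, {"rot": [0, 0.2, 13.2], "offset": [-3.6, 21.2, 0], "gripper": 1}, {"rot": [0, 0.2, 13.2], "offset": [-3.6, 21.2, 0], "gripper": 1}, {"rot": [0, 0.2, 13.2], "offset": [-3.6, 21.2, 0], "gripper": 1}, {"rot": [0, 0.2, 13.2], "offset": [-3.6, 21.2, 0], "gripper": 1}, {"rot": [0, 0.2, 13.2], "offset": [-3.6, 21.2, 0], "gripper": 1}]}}

```text
time_s: 4.5
position: [0.5399, -0.1159, 0.1875]
tcp_rot: [[0.952, -0.305, -0.002], [-0.305, -0.952, 0.001], [-0.003, -0.001, -1.0]]
force: [-0.8, 1.1, -1.3]
opening: 0.686
```

```bash
python3 -c "
from h import *
d=cap('wrist','w4')
cv2.imwrite('pics/w4b.png',cv2.resize(d['frame'][:,:,::-1],(800,600),interpolation=cv2.INTER_CUBIC))
go(.5404,-.1166,.19,-17.7)"
```

```text
off [ 0.06  0.13 -0.23] rot [-0.03  0.13  0.05] t 4.55 F [-0.2 -0.  -0.6] open 0.686
```

View pics/w4b.png

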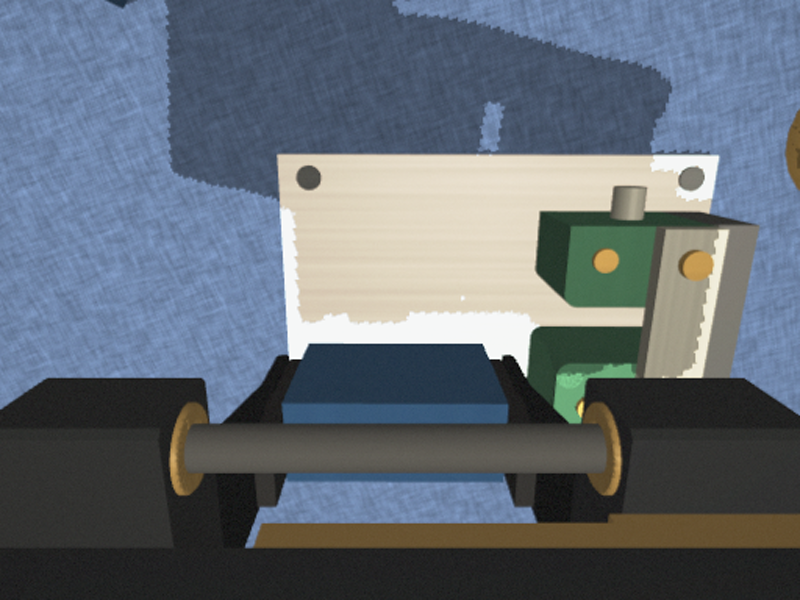

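```bash
python3 - <<'E'
from h import *
d=load('w4');k=1.5625
s=bot.read_state();p=np.array(s['position']);R=np.array(s['tcp_rot'])
W=lambda u,v,z:ray(d,(u+.5)/k-.5,(v+.5)/k-.5,z)
# jig frame from plate +y edge corners
c0=W(278,155,.012);c1=W(718,155,.012);u=(c1-c0)/np.linalg.norm(c1-c0);L=np.linalg.norm(c1-c0);print('len',L,'ang',np.degrees(np.arctan2(u[1],u[0])))
n=np.array([-u[1],u[0],0]);m=(c0+c1)/2;O=m+u*(130-107.5)/1000-n*.075;O[2]=0;print('O',O)
J=lambda q:((q-O)@u*1000,(q-O)@n*1000,q[2]*1000)
for nm,q in dict(jawAinner=W(575,305,.062),jawAi2=W(645,307,.062),jawAouter=W(570,227,.062),jawBbot=W(600,327,.012),jawAlowfront=W(537,272,.012)).items(): print(nm,np.round(J(q),1))
zt=p[2]-.0785
for nm,q in dict(L=W(283,404,zt+.044),Rr=W(508,404,zt+.044),Lb=W(305,345,zt),Rb=W(484,345,zt)).items(): print(nm,np.round((R.T@(q-p))*1000,1),np.round(J(q),1))
print('tcp in jig',np.round(J(p),1),'heading',np.degrees(np.arctan2(R[1,0],R[0,0])))
E
```

```text
len 0.21404396104098256 ang -17.698115153621206
O [ 0.60722201 -0.14048057  0.        ]
jawAinner [ 4.9 14.1 62. ]
jawAi2 [35.  13.2 62. ]
jawAouter [-0.4 47.6 62. ]
jawBbot [ 36.9 -13.6  12. ]
jawAlowfront [ 1.  16.5 12. ]
L [-30.  -11.   34.6] [-101.7   14.7  153.2]
Rr [ 29.5 -11.1  34.4] [-42.1  14.8 153.2]
Lb [-31.4 -10.4  78.6] [-103.2   14.1  109.2]
Rb [ 30.2 -10.4  78.4] [-41.5  14.2 109.2]
tcp in jig [-71.6   3.7 187.7] heading -17.650111153451036
```

The plate edge runs (278,155)–(718,155), parallel to the tool, and the jaws come out at ±13.6 mm in my jig frame. I'll set the block down with a 2.4 mm lateral correction.

Call:
{"method": "arm_command", "body": {"targets": [{"rot": [0, 0.1, 0], "offset": [0, 0.24, 4], "gripper": 1}, {"rot": [0, 0.1, 0], "offset": [0, 0.24, 7], "gripper": 1}, {"rot": [0, 0.1, 0], "offset": [0, 0.24, 9], "gripper": 1}, {"rot": [0, 0.1, 0], "offset": [0, 0.24, 9.4], "gripper": 1}, {"rot": [0, 0.1, 0], "offset": [0, 0.24, 9.6], "gripper": 1}, {"rot": [0, 0.1, 0], "offset": [0, 0.24, 9.6], "gripper": 1}, {"rot": [0, 0.1, 0], "offset": [0, 0.24, 9.6], "gripper": 1}]}}

```text
time_s: 5.25
position: [0.5406, -0.1187, 0.0937]
tcp_rot: [[0.953, -0.303, 0.004], [-0.303, -0.953, -0.002], [0.004, 0.001, -1.0]]
force: [-0.6, 0.2, -1.7]
opening: 0.685
```

Call:
{"method": "arm_command", "body": {"targets": [{"rot": [0, 0, 0], "offset": [0, 0, 0.15], "gripper": 1}, {"rot": [0, 0, 0], "offset": [0, 0, 0.25], "gripper": 1}, {"rot": [0, 0, 0], "offset": [0, 0, 0.25], "gripper": 1}]}}

```text
time_s: 5.55
position: [0.5401, -0.119, 0.0906]
tcp_rot: [[0.953, -0.304, 0.003], [-0.304, -0.953, -0.001], [0.003, 0.0, -1.0]]
force: [0.5, 0.6, 1.2]
opening: 0.688
```

Call:
{"method": "arm_command", "body": {"targets": [{"rot": [0, 0, 0], "offset": [0, 0, 0.02], "gripper": 0}, {"rot": [0, 0, 0], "offset": [0, 0, 0], "gripper": 0}, {"rot": [0, 0, 0], "offset": [0, 0, 0], "gripper": 0}, {"rot": [0, 0, 0], "offset": [0, 0, 0], "gripper": 0}, {"rot": [0, 0, 0], "offset": [0, 0, -3], "gripper": 0}, {"rot": [0, 0, 0], "offset": [0, 0, -7], "gripper": 0}, {"rot": [0, 0, 0], "offset": [0, 0, -7], "gripper": 0}]}}

```text
time_s: 6.25
position: [0.5423, -0.1198, 0.1643]
tcp_rot: [[0.953, -0.304, 0.01], [-0.304, -0.953, -0.005], [0.011, 0.001, -1.0]]
force: [0.9, -0.1, 0.3]
opening: 0.999
```

```bash
python3 -c "
from h import *
u=np.array([np.cos(np.radians(-17.7)),np.sin(np.radians(-17.7))])
O=np.array([.6072,-.1405])
p=O-.079*u
go(*p,.165,72.3)
go(*p,.165,-107.7)"
```

```text
off [-1.09 -0.   -0.08] rot [  0.57  -0.45 -89.97] t 6.25 F [ 0.9 -0.1  0.3] open 0.999
off [-1.09 -0.   -0.08] rot [-0.45 -0.57 90.02] t 6.25 F [ 0.9 -0.1  0.3] open 0.999
```

Call:
{"method": "arm_command", "body": {"targets": [{"rot": [0, 0, -8], "offset": [-1.4, 0, 0], "gripper": 0}, {"rot": [0, 0, -16], "offset": [-1.4, 0, 0], "gripper": 0}, {"rot": [0, 0, -24], "offset": [-1.4, 0, 0], "gripper": 0}, {"rot": [0, 0, -32], "offset": [-1.4, 0, 0], "gripper": 0}, {"rot": [0, 0, -40], "offset": [-1.4, 0, 0], "gripper": 0}, {"rot": [0, 0, -48], "offset": [-1.4, 0, 0], "gripper": 0}, {"rot": [0, 0, -56], "offset": [-1.4, 0, 0], "gripper": 0}, {"rot": [0, 0, -64], "offset": [-1.4, 0, 0], "gripper": 0}]}}

```text
time_s: 7.05
position: [0.526, -0.1144, 0.1594]
tcp_rot: [[0.687, 0.727, 0.0], [0.727, -0.687, -0.0], [0.0, 0.001, -1.0]]
force: [-0.6, 0.8, -0.8]
opening: 1.0
```

Call:
{"method": "arm_command", "body": {"targets": [{"rot": [0, 0, -8], "offset": [0, 0, 0], "gripper": 0}, {"rot": [0, 0, -16], "offset": [0, 0, 0], "gripper": 0}, {"rot": [0, 0, -24], "offset": [0, 0, 0], "gripper": 0}, {"rot": [0, 0, -26], "offset": [0, 0, 0], "gripper": 0}, {"rot": [0, 0, -26], "offset": [0, 0, 0], "gripper": 0}, {"rot": [0, 0, -26], "offset": [0, 0, 0], "gripper": 0}]}}

```text
time_s: 7.65
position: [0.5261, -0.1144, 0.1596]
tcp_rot: [[0.305, 0.952, 0.001], [0.952, -0.305, -0.001], [-0.0, 0.001, -1.0]]
force: [0.3, -1.0, -0.4]
opening: 0.996
```

```bash
python3 -c "
from h import *
d=cap('wrist','w5')
cv2.imwrite('pics/w5b.png',cv2.resize(d['frame'][:,:,::-1],(800,600),interpolation=cv2.INTER_CUBIC))
u=np.array([np.cos(np.radians(-17.7)),np.sin(np.radians(-17.7))])
O=np.array([.6072,-.1405])
go(*(O-.087*u),.09,72.3)"
```

```text
off [-0.01 -0.2   6.97] rot [ 0.07  0.02 -0.03] t 7.7 F [-0.5  0.  -0.2] open 1.0
```

View pics/w5b.png

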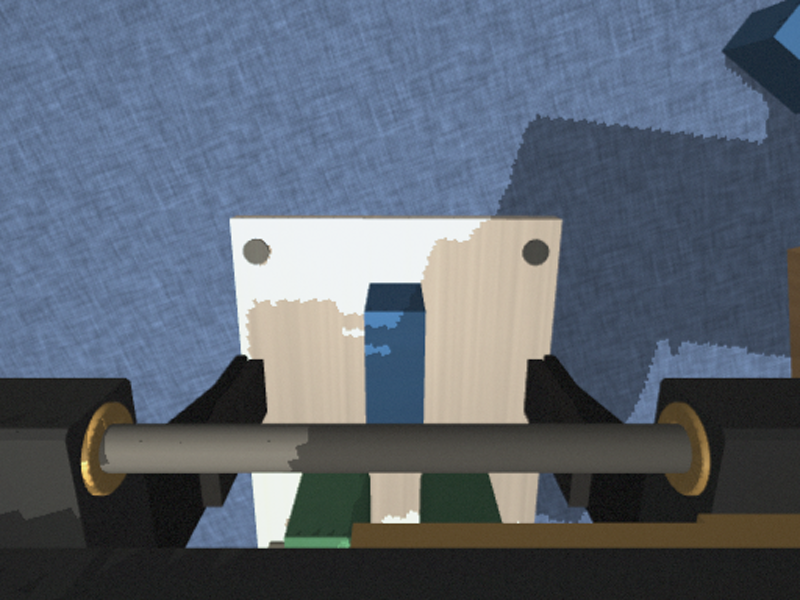

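Wrist view: the block stands free and upright (top 365–426, rear edge at row 311). It's centred on the plate (230–562) and on the jaw gap (370–420). I'll lower, grip its sides near the rear and slide it in.

Call:
{"method": "arm_command", "body": {"targets": [{"rot": [0, 0, 0], "offset": [0, -0.2, 3], "gripper": 0}, {"rot": [0, 0, 0], "offset": [0, -0.2, 6], "gripper": 0}, {"rot": [0, 0, 0], "offset": [0, -0.2, 6.8], "gripper": 0}, {"rot": [0, 0, 0], "offset": [0, -0.2, 6.8], "gripper": 1}, {"rot": [0, 0, 0], "offset": [0, -0.2, 6.8], "gripper": 1}, {"rot": [0, 0, 0], "offset": [0, -0.2, 6.8], "gripper": 1}, {"rot": [0, 0, 0], "offset": [0, -0.2, 6.8], "gripper": 1}, {"rot": [0, 0, 0], "offset": [0, -0.2, 6.8], "gripper": 1}]}}

```text
time_s: 8.5
position: [0.525, -0.1141, 0.0929]
tcp_rot: [[0.304, 0.953, 0.003], [0.953, -0.304, -0.002], [-0.001, 0.004, -1.0]]
force: [0.3, -0.7, -0.1]
opening: 0.629
```

Call:
{"method": "arm_command", "body": {"targets": [{"rot": [0, 0, 0], "offset": [0, 0, 0], "gripper": 1}, {"rot": [0, 0, 0], "offset": [0, 0, 0], "gripper": 1}, {"rot": [0, 0, 0], "offset": [0, 0, 0], "gripper": 1}]}}

```text
time_s: 8.8
position: [0.5246, -0.114, 0.0922]
tcp_rot: [[0.304, 0.953, 0.002], [0.953, -0.304, -0.001], [-0.0, 0.002, -1.0]]
force: [0.4, -0.0, -0.4]
opening: 0.356
```

```bash
python3 -c "
from h import *
u=np.array([np.cos(np.radians(-17.7)),np.sin(np.radians(-17.7))])
O=np.array([.6072,-.1405])
s=bot.read_state();print(s['position'])
go(*(O-.03*u),.0915,72.3)
go(*(O-.013*u),.0915,72.3)"
```

```text
[ 0.52460443 -0.11400213  0.0921583 ]
off [-0.01  5.67  0.08] rot [0.11 0.02 0.02] t 8.8 F [ 0.4 -0.  -0.4] open 0.356
off [-0.02  7.37  0.08] rot [0.11 0.02 0.02] t 8.8 F [ 0.4 -0.  -0.4] open 0.356
```

Call:
{"method": "arm_command", "body": {"targets": [{"rot": [0, 0, 0], "offset": [0, 0, 0], "gripper": 1}, {"rot": [0, 0, 0], "offset": [0, 0, 0], "gripper": 1}, {"rot": [0, 0, 0], "offset": [0, 0, 0], "gripper": 1}]}}

```text
time_s: 9.1
position: [0.5246, -0.114, 0.0921]
tcp_rot: [[0.304, 0.953, 0.002], [0.953, -0.304, -0.001], [-0.0, 0.002, -1.0]]
force: [0.5, 0.4, -0.1]
opening: 0.274
```

Call:
{"method": "arm_command", "body": {"targets": [{"rot": [0, 0, 0], "offset": [0, 1, 0], "gripper": 1}, {"rot": [0, 0, 0], "offset": [0, 2, 0], "gripper": 1}, {"rot": [0, 0, 0], "offset": [0, 3, 0], "gripper": 1}, {"rot": [0, 0, 0], "offset": [0, 3.5, 0], "gripper": 1}, {"rot": [0, 0, 0], "offset": [0, 4, 0], "gripper": 1}, {"rot": [0, 0, 0], "offset": [0, 4.5, 0], "gripper": 1}, {"rot": [0, 0, 0], "offset": [0, 4.5, 0], "gripper": 1}]}}

```text
time_s: 9.8
position: [0.5687, -0.1281, 0.0921]
tcp_rot: [[0.304, 0.953, 0.004], [0.953, -0.304, -0.002], [-0.001, 0.004, -1.0]]
force: [0.9, -0.1, 0.4]
opening: 0.272
```

Call:
{"method": "arm_command", "body": {"targets": [{"rot": [0, 0, 0], "offset": [0, 0.4, 0], "gripper": 1}, {"rot": [0, 0, 0], "offset": [0, 0.8, 0], "gripper": 1}, {"rot": [0, 0, 0], "offset": [0, 1.2, 0], "gripper": 1}, {"rot": [0, 0, 0], "offset": [0, 1.2, 0], "gripper": 1}]}}

```text
time_s: 10.2
position: [0.58, -0.1318, 0.0921]
tcp_rot: [[0.304, 0.953, 0.004], [0.953, -0.304, -0.002], [-0.001, 0.004, -1.0]]
force: [0.4, 0.1, 0.3]
opening: 0.271
```

Call:
{"method": "arm_command", "body": {"targets": [{"rot": [0, 0, 0], "offset": [0, 0.4, 0], "gripper": 1}, {"rot": [0, 0, 0], "offset": [0, 0.8, 0], "gripper": 1}, {"rot": [0, 0, 0], "offset": [0, 1, 0], "gripper": 1}, {"rot": [0, 0, 0], "offset": [0, 1, 0], "gripper": 1}]}}

```text
time_s: 10.6
position: [0.5891, -0.1346, 0.0921]
tcp_rot: [[0.304, 0.953, 0.003], [0.953, -0.304, -0.001], [-0.0, 0.003, -1.0]]
force: [0.5, 0.4, -1.4]
opening: 0.273
```

```bash
python3 -c "
from h import *
u=np.array([np.cos(np.radians(-17.7)),np.sin(np.radians(-17.7))])
O=np.array([.6072,-.1405])
go(*O,.0915,72.3)
d=cap('wrist','w6')
cv2.imwrite('pics/w6b.png',cv2.resize(d['frame'][150:,:,::-1],(800,366),interpolation=cv2.INTER_CUBIC))"
```

```text
off [-0.01  1.9   0.07] rot [0.17 0.03 0.01] t 10.6 F [ 0.5  0.4 -1.4] open 0.273
```

View pics/w6b.png

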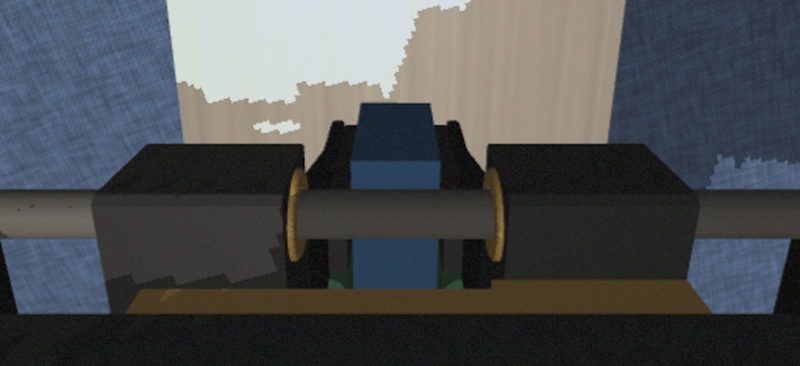

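The block has entered the gap centred, with no side force. I'll release it, back off, shut the fingers and push from behind.

Call:
{"method": "arm_command", "body": {"targets": [{"rot": [0, 0, 0], "offset": [0, 0, 0], "gripper": 0.5}, {"rot": [0, 0, 0], "offset": [0, 0, 0], "gripper": 0.5}, {"rot": [0, 0, 0], "offset": [0, 0, 0], "gripper": 0.5}, {"rot": [0, 0, 0], "offset": [0, -2, 0], "gripper": 0.5}, {"rot": [0, 0, 0], "offset": [0, -4, 0], "gripper": 0.5}, {"rot": [0, 0, 0], "offset": [0, -4, 0], "gripper": 0.5}, {"rot": [0, 0, 0], "offset": [0, -4, 0], "gripper": 1}, {"rot": [0, 0, 0], "offset": [0, -4, 0], "gripper": 1}]}}

```text
time_s: 11.45
position: [0.5519, -0.1229, 0.0925]
tcp_rot: [[0.304, 0.953, 0.004], [0.953, -0.304, -0.002], [-0.001, 0.005, -1.0]]
force: [0.2, 0.1, -0.3]
opening: 0.396
```

Call:
{"method": "arm_command", "body": {"targets": [{"rot": [0, 0, 0], "offset": [0, 0, 0], "gripper": 1}, {"rot": [0, 0, 0], "offset": [0, 0, 0], "gripper": 1}, {"rot": [0, 0, 0], "offset": [0, 0, 0], "gripper": 1}, {"rot": [0, 0, 0], "offset": [0, 0, 0], "gripper": 1}]}}

```text
time_s: 11.85
position: [0.5505, -0.1223, 0.0921]
tcp_rot: [[0.304, 0.953, 0.002], [0.953, -0.304, -0.001], [-0.0, 0.002, -1.0]]
force: [0.7, 0.4, -0.2]
opening: 0.05
```

```bash
python3 -c "
from h import *
u=np.array([np.cos(np.radians(-17.7)),np.sin(np.radians(-17.7))])
O=np.array([.6072,-.1405])
go(*O,.0915,72.3)"
```

```text
off [-0.02  5.96  0.07] rot [0.11 0.02 0.02] t 11.85 F [ 0.7  0.4 -0.2] open 0.05
```

Call:
{"method": "arm_command", "body": {"targets": [{"rot": [0, 0, 0], "offset": [0, 1, 0], "gripper": 1}, {"rot": [0, 0, 0], "offset": [0, 1.5, 0], "gripper": 1}, {"rot": [0, 0, 0], "offset": [0, 2, 0], "gripper": 1}, {"rot": [0, 0, 0], "offset": [0, 2.5, 0], "gripper": 1}, {"rot": [0, 0, 0], "offset": [0, 3, 0], "gripper": 1}, {"rot": [0, 0, 0], "offset": [0, 3.5, 0], "gripper": 1}, {"rot": [0, 0, 0], "offset": [0, 4, 0], "gripper": 1}, {"rot": [0, 0, 0], "offset": [0, 4.2, 0], "gripper": 1}]}}

```text
time_s: 12.65
position: [0.5911, -0.1353, 0.0922]
tcp_rot: [[0.304, 0.953, 0.003], [0.953, -0.304, -0.001], [-0.0, 0.003, -1.0]]
force: [-0.6, -0.0, 0.9]
opening: 0.005
```

Call:
{"method": "arm_command", "body": {"targets": [{"rot": [0, 0, 0], "offset": [0, 0.15, 0], "gripper": 1}, {"rot": [0, 0, 0], "offset": [0, 0.3, 0], "gripper": 1}, {"rot": [0, 0, 0], "offset": [0, 0.4, 0], "gripper": 1}, {"rot": [0, 0, 0], "offset": [0, 0.4, 0], "gripper": 1}]}}

```text
time_s: 13.05
position: [0.5943, -0.1363, 0.0922]
tcp_rot: [[0.304, 0.953, 0.002], [0.953, -0.304, -0.001], [-0.0, 0.002, -1.0]]
force: [0.2, 0.0, -0.5]
opening: 0.007
```

```bash
python3 -c "
from h import *
u=np.array([np.cos(np.radians(-17.7)),np.sin(np.radians(-17.7))])
O=np.array([.6072,-.1405])
go(*(O-u*.0095),.0915,72.3)"
```

```text
off [-0.01  0.4   0.07] rot [0.14 0.02 0.01] t 13.05 F [ 0.2  0.  -0.5] open 0.007
```

Call:
{"method": "arm_command", "body": {"targets": [{"rot": [0, 0, 0], "offset": [0, 0.1, 0], "gripper": 1}, {"rot": [0, 0, 0], "offset": [0, 0.2, 0], "gripper": 1}, {"rot": [0, 0, 0], "offset": [0, 0.3, 0], "gripper": 1}, {"rot": [0, 0, 0], "offset": [0, 0.3, 0], "gripper": 1}]}}

```text
time_s: 13.45
position: [0.5967, -0.1369, 0.0922]
tcp_rot: [[0.304, 0.953, 0.001], [0.953, -0.304, -0.001], [-0.0, 0.001, -1.0]]
force: [-1.4, -0.0, 1.0]
opening: 0.009
```

Call:
{"method": "arm_command", "body": {"targets": [{"rot": [0, 0, 0], "offset": [0, 0.05, 0], "gripper": 1}, {"rot": [0, 0, 0], "offset": [0, 0.1, 0], "gripper": 1}, {"rot": [0, 0, 0], "offset": [0, 0.1, 0], "gripper": 1}]}}

```text
time_s: 13.75
position: [0.5969, -0.137, 0.0921]
tcp_rot: [[0.304, 0.953, -0.001], [0.953, -0.304, 0.0], [-0.0, -0.001, -1.0]]
force: [-4.7, 0.9, 2.7]
opening: 0.005
```

Call:
{"method": "arm_command", "body": {"targets": [{"rot": [0, 0, 0], "offset": [0, 0.1, 0], "gripper": 1}, {"rot": [0, 0, 0], "offset": [0, 0.2, 0], "gripper": 1}, {"rot": [0, 0, 0], "offset": [0, 0.2, 0], "gripper": 1}]}}

```text
time_s: 14.05
position: [0.5971, -0.137, 0.0919]
tcp_rot: [[0.303, 0.953, -0.005], [0.953, -0.303, 0.001], [-0.0, -0.005, -1.0]]
force: [-8.6, 2.0, 5.8]
opening: 0.006
```

The push meets a firm stop: about 9 N with no further travel. I'll back off and look.

Call:
{"method": "arm_command", "body": {"targets": [{"rot": [0, 0, 0], "offset": [0, -1, 0], "gripper": 1}, {"rot": [0, 0, 0], "offset": [0, -3, 0], "gripper": 1}, {"rot": [0, 0, 0], "offset": [0, -6, -3], "gripper": 1}, {"rot": [0, 0, 0], "offset": [0, -9, -8], "gripper": 1}, {"rot": [0, 0, 0], "offset": [0, -9, -12], "gripper": 1}, {"rot": [0, 0, 0], "offset": [0, -9, -12], "gripper": 1}, {"rot": [0, 0, 0], "offset": [0, -9, -12], "gripper": 1}]}}

```text
time_s: 14.75
position: [0.5155, -0.1112, 0.2137]
tcp_rot: [[0.304, 0.953, 0.008], [0.953, -0.304, -0.004], [-0.001, 0.009, -1.0]]
force: [0.8, -0.1, 0.1]
opening: 0.004
```

```bash
python3 -c "
from h import *
d=cap('wrist','w7');a=cap('scene','s7');b=cap('side','d7')
u=np.array([np.cos(np.radians(-17.7)),np.sin(np.radians(-17.7)),0]);n=np.array([-u[1],u[0],0])
O=np.array([.6072,-.1405,0])
for im in (d,a,b):
  print([np.round(proj(im,O+u*x+n*y+[0,0,z])).tolist() for x,y,z in((0,0.012,.056),(0,-.012,.056),(0,.013,.062))])
c=lambda i,r,s,w,h:cv2.resize(i['frame'][r[0]:r[1],s[0]:s[1],::-1],(w,h),interpolation=cv2.INTER_CUBIC)
top=np.hstack([c(a,(145,215),(180,280),400,280),c(b,(140,210),(220,320),400,280)])
u1,v1=map(int,proj(d,O+u*.0+[0,0,.056]));print(u1,v1)
v0=max(0,min(v1-40,304));u0=max(0,u1-100)
cv2.imwrite('pics/f.png',np.vstack([top,c(d,(v0,v0+80),(u0,u0+200),800,320)]))"
```

```text
[[267.0, 303.0], [239.0, 303.0], [268.0, 307.0]]
[[225.0, 171.0], [220.0, 167.0], [225.0, 170.0]]
[[260.0, 167.0], [263.0, 164.0], [260.0, 166.0]]
252 302
```

View pics/f.png

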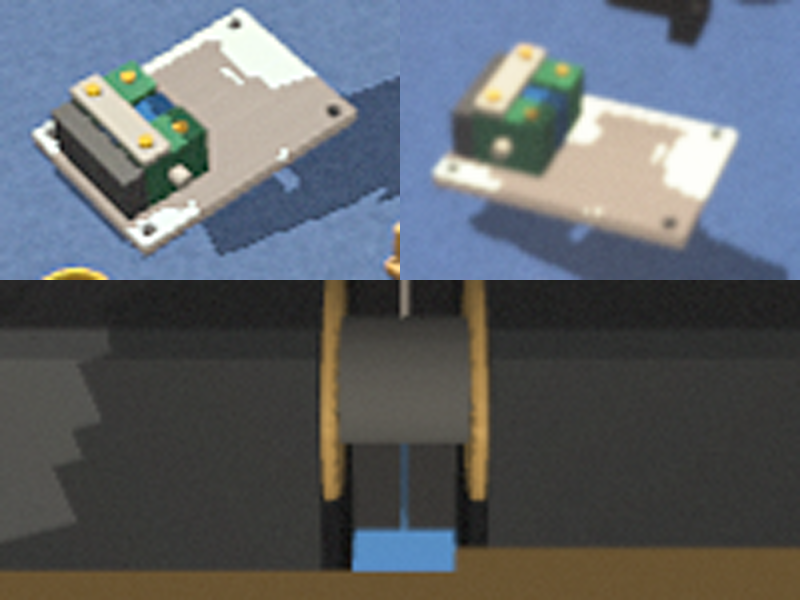

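The wrist view is blocked by the fingers. In the other two views blue sits between the jaws and looks flush. I'll shift the camera over the jig for a close check.

Call:
{"method": "arm_command", "body": {"targets": [{"rot": [0, 0, 0], "offset": [0, 4, 0], "gripper": 1}, {"rot": [0, 0, 0], "offset": [0, 8, 0], "gripper": 1}, {"rot": [0, 0, 0], "offset": [0, 10, 0], "gripper": 1}, {"rot": [0, 0, 0], "offset": [0, 10, 0], "gripper": 1}, {"rot": [0, 0, 0], "offset": [0, 10, 0], "gripper": 1}]}}

```text
time_s: 15.4
position: [0.6081, -0.1405, 0.21]
tcp_rot: [[0.304, 0.953, -0.003], [0.953, -0.304, 0.001], [0.0, -0.003, -1.0]]
force: [0.2, 0.1, 0.1]
opening: 0.006
```

```bash
python3 -c "
from h import *
d=cap('wrist','w8')
u=np.array([np.cos(np.radians(-17.7)),np.sin(np.radians(-17.7)),0])
O=np.array([.6072,-.1405,0])
u1,v1=map(int,proj(d,O+[0,0,.03]));v0=max(0,min(v1-60,264));u0=max(0,u1-80);print(u0,v0)
cv2.imwrite('pics/w8b.png',cv2.resize(d['frame'][v0:v0+120,u0:u0+160,::-1],(800,600),interpolation=cv2.INTER_CUBIC))"
```

```text
172 128
```

View pics/w8b.png

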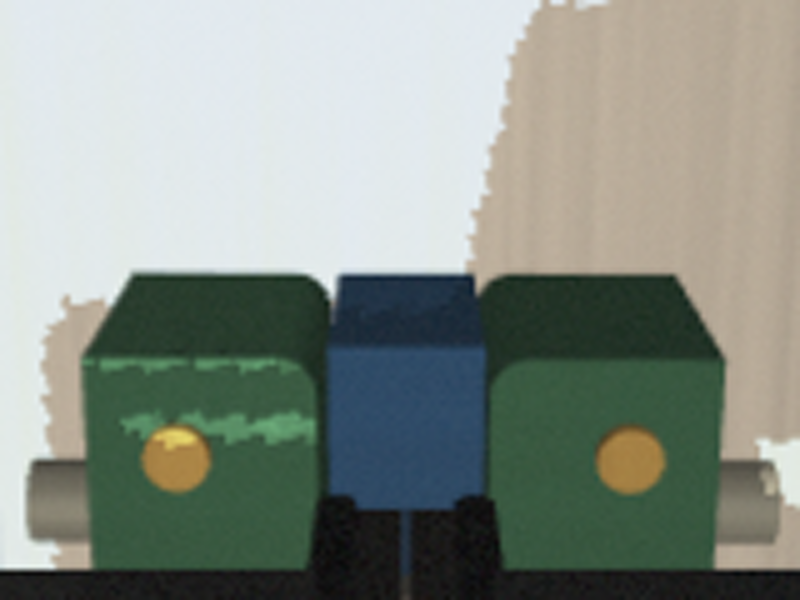

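The close view shows the block flush: its lower rear edge is at row 276 and the jaws' at row 273, upright and centred. One last look at the rest of the scene before handing in.

```bash
python3 -c "
from h import *
a=load('scene0')['frame'];b=load('s7')['frame']
c=lambda i:cv2.resize(i[150:290,170:430,::-1],(520,280),interpolation=cv2.INTER_CUBIC)
cv2.imwrite('pics/g.png',np.vstack([c(a),c(b)]))"
```

```text
(no output)
```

View pics/g.png

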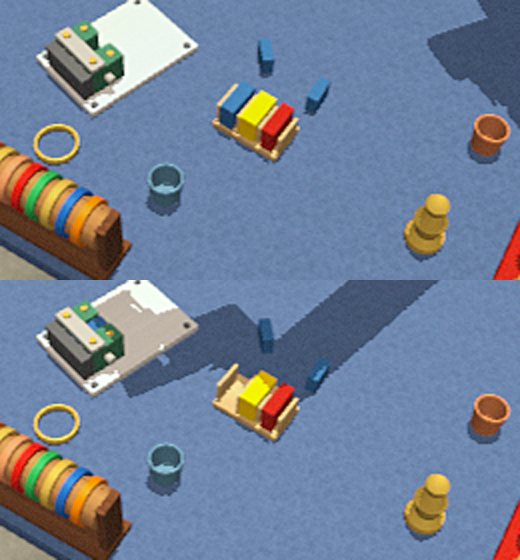

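Before (top) and after (bottom) match. Red and yellow are still in the rack (part of yellow is in the arm's shadow), the other wares in this crop are in place, and the blue slot is empty. Handing in.

```bash
python3 -c "
from rig import ticket
print(ticket.hand_in())"
```

```text
the job is handed in; nothing more can be done
None
```

The blue spacer is fully home in the jig, and the job was handed in at about 15.5 s on the robot's clock.

**What I did:** I took the full-size blue block from the rack by its ends; the two smaller loose blue blocks were decoys. I set it upright on the plate in front of the jaws and let go. I then gripped its sides near the rear, slid it partway into the gap, released it, and pushed it home with the fingers shut.

**Last checks:**
- **Home position:** the push stopped firmly at about 9–10 N. Close up, the block stands upright between the jaws with its rear end flush with their fronts, to about 0.5 mm.
- **Disagreement:** by my measured jig position, the push stopped about 1 mm short. That is within the 2 mm camera calibration, and the picture shows the block flush.
- **Other wares:** red and yellow are still in the rack. The bangle, blue pot, brown pot and figurine look unmoved. I didn't compare the bottle and the bowl close up, but the arm never went near them.
- **Robot:** it was clear of everything, with the fingertips about 14 cm above the table.

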